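# Park the roller at the top of the sloped gutter

## Robot

A 6-joint arm with a two-finger parallel gripper is mounted at the origin on a cart in front of the work surface, level with it; the furniture and walls round the work are solid. World frame = base frame: x ahead of the robot, y to its left, z up, the work surface at z = 0. Lengths are in m, angles in rad, forces in N, time in s.
With the tool pointing down it reaches from about 0.25 to 0.775 m from the base axis. Payload 8.9 kg.
Tool frame: the origin (TCP) lies midway between the tips of the shut fingers; the grasp point (between the pads) lies 19 mm behind it (ctrl.pinch_z is the distance from the TCP to the grasp point, in m); z points along the fingers, x is the direction in which the jaws open and shut, and the axes are right-handed (so a half turn about z gives the same grasp; the last joint's range is limited). The gripper opens to 85 mm and grips with 20 to 120 N. Pads are 22 mm wide; open, the fingers measure 114 mm over their backs; the gripper's body (76 mm by 85 mm) begins 54 mm behind the grasp point. The pads swing forward as they close: fully open they stand 13 mm farther back than shut.
Start: joints at [-1.312, 0.291, -0.153, 1.127, 0, 1.431], TCP at [0.203, -0.484, 0.231] pointing down, gripper open.
Joint ranges: [-2.52, 2.52], [-0.91, 1.74], [-1.3, 1.37], [-1.96, 2.02], [-1.52, 1.47], [-3.14, 3.14]. Speed limits (rad/s): [2.22, 2.22, 2.79, 3.14, 3.14, 3.14].

## Interface

Orientations are given as [roll, pitch, yaw] about the fixed x, y, z axes, in that order (R = Rz(yaw) Ry(pitch) Rx(roll)).
In Python, from station import readout, get_image, camera_info, ctrl gives the robot as it stands.
- The arm moves only by the tool carry_out, never from a script. Its argument "targets" is a list of rows, each an object with "rot": the turn, a rotation vector about the world's x, y, z in rad, a list of three; "slide": the shift along the world's x, y, z in cm, a list of three; "hand": the finger opening in cm, from 0 to 8.54. A call has exactly 8 rows; each row is the pose to reach, as a shift and turn from the pose commanded when the call began; what a row does not reach only later rows make up. A row lasts 1/8 s, in which the tool goes at most 62.5 mm and 10.7 degrees, less where a joint would pass 70% of its speed; a pose out of reach is approached as far as the arm can. A call with a gripper value outside its range is refused whole. The fingers move at their own pace and stop on an object; "grip_force" is the grip in N (left out, the last holds). Time passes only in rows, so rows that repeat a pose let the fingers close, or fill a call up. It gives the time, the measured TCP pose, the force and the opening at its end, in the units of the state.
- readout.get_state(): the state, without advancing time (a new reading comes with each control period).
- get_image(name): name is "side" or "top"; returns the picture (420x560x3 uint8, red, green, blue); there is no depth.
- camera_info(name): a dict with "fx", "fy", "cx", "cy" (pixels), "R" (3x3) and "t" (3): a world point X has camera coordinates R X + t. Camera axes: x right, y down, z forward; pixel columns grow to the right and rows downward; lengths in m; the calibration is good to about 2 mm. A picture is of the moment at which its call begins. camera_info takes no time and is no camera call.
- ctrl.job_done(): hands the job in, once; it reports no verdict.
The state is a dict: "clock": time; "joints": joint angles; "joint_vel": joint speeds; "joint_efforts": joint torques, N m; "tool_pos": TCP position; "tcp_rot": TCP orientation; "wrist_force": force on the tool from outside, world axes, zero at the start; "moment": the same for the moment, N m; "gripper_width": finger opening in m.
Only numpy, scipy, OpenCV 4.12 (cv2) and the standard library are available. Lean on these libraries where they do the work, as an engineer would, in place of code of your own. Each camera call takes 0.05 s, during which the arm holds its last target.

## Task

Without picking it up, push the steel roller up the sloped gutter with the fingertips, over the hump at the top, until it rests against the end stop and cannot roll back. Then push the knob of the keeper rod fully home, so that the rod crosses the gutter behind the roller. Nothing is to be lifted, and the screwdriver, the marker and the bolt beside the gutter are to be left undisturbed.

Things in the scene. Friction and masses are not known exactly. Their poses are not given: they have to be found in the camera images.
- chute: Fixed aluminium gutter on a dark stand. Origin on the bench below the hump (highest line of the gutter floor, 55 mm up); x points uphill (level), y to the keeper knob's side, z up. The floor rises at 8 degrees to the hump at x = 0, then falls at 8 degrees to the end stop at x = 50 mm. Inside width 54 mm; side walls 3 mm thick, only 10 mm higher than the floor.
- ramp: The rising part of the gutter, fixed to the chute. Origin on the middle of the hump line, on the floor; x uphill along the floor (8 degrees up), y as the chute's, z square to the floor. Floor at z = 0 from x = -166 mm to 0. A lip 10 mm high crosses its low end (x = -162 to -158 mm) and holds the roller at the start; above lip and walls the roller can be pushed freely.
- roller: Loose smooth steel roller, a cylinder 44 mm in diameter, 48 mm long, about 0.25 kg, lying across the gutter. Origin at its centre, y along its axis (x, z turn as it rolls). It starts against the low lip, centre at ramp x = -140 mm, z = 22 mm (chute x = -142 mm, 57 mm above the bench). Let go on the rising part it rolls back down. Friction about 0.35 on everything.
- keeper (a joint): Slide of the steel keeper rod (10 mm thick) in m: 0 = out, 0.044 = fully home, tip 7 mm past the gutter's middle. Starts at 0 to 0.008, stays where left, takes about 2 N. Moves along the chute's -y at chute x = -2 mm, 75 mm above the bench. Clears a roller seated at the end stop by about 3 mm; one not seated blocks it.
- keeper_end (a point): Centre of the flat outer face of the keeper's round black knob (22 mm in diameter, 8 mm thick, axis along the chute's y). At joint 0 it is at chute y = 100 mm, fully home at y = 56 mm; 75 mm above the bench.
- screwdriver_b: Loose screwdriver with a black handle, 166 mm long, 26 mm high, lying on the bench along the gutter on the knob's side. Origin under its middle, y along its length. Leave it alone.
- marker_0: Loose felt marker, black and red, 132 mm long, 18 mm thick, lying on the bench along the gutter on the side away from the knob. Origin under its middle, y along its length. Leave it alone.
- bolt_2: Loose bolt standing on its head on the bench near the gutter's upper end, 17 mm wide, 34 mm high. Origin under its middle. Leave it alone.
- end_stop (a point): Point on the middle of the upright end stop plate's face (chute x = 50 mm), 73 mm above the bench; the plate's top is 85 mm above the bench. A roller seated against it has its centre 22 mm before this point (chute x = 28 mm), at the same height, within 3 mm of the gutter's middle.
- guide_top (a point): Middle of the top of the keeper's guide block, a dark fixed block 24 x 16 mm, 85 mm high, beside the gutter at the hump (chute x = -14 to 10 mm, y = 31 to 47 mm).
There are look-alikes about, which are no part of the job. Of the things like the roller, leave any that is pink or red; of the rest the larger one is meant.

How it is judged:
On the way, in this order (a step that is already met when the one before it is completed fails the run):
1. the roller rests against the end stop, the keeper still out (x of roller in the frame of chute between 0.023 and 0.032 m and z of roller in the frame of chute between 0.068 and 0.079 m and value of joint keeper below 0.02 m), for 0.2 s.
2. the keeper rod is fully home (value of joint keeper above 0.04 m), for 0.2 s.
At the end, for the whole second after the job is handed in: The roller lies still in the gutter against the end stop (its centre within about 5 mm of the seated place, along, across and in height), the keeper rod is pushed in to within 4 mm of fully home, and the screwdriver, marker and bolt are within 20 mm of where they were (x of roller in the frame of chute between 0.023 and 0.032 m and y of roller in the frame of chute between -0.008 and 0.008 m and z of roller in the frame of chute between 0.068 and 0.079 m and linear speed of roller below 0.03 m/s and angle between the y axis of roller and the y axis of chute, either way round below 0.2 rad and value of joint keeper above 0.04 m and distance of each of screwdriver_b, marker_0, bolt_2 from where it was at the start of the episode below 0.02 m); the robot touches nothing.
It fails at once if the roller is lifted more than 12 mm off the gutter's floor (z of roller in the frame of ramp above 0.034 m).
It fails at once if the screwdriver, the marker or the bolt is moved by more than 20 mm (distance of any of screwdriver_b, marker_0, bolt_2 from where it was at the start of the episode above 0.02 m).
It fails at once if the bolt is tipped over (angle between bolt_2's own z axis and vertical above 0.5 rad).
It also fails if it takes over 51 s, if anything falls off the work surface, if the arm or the gripper's body presses on something with over 40 N, if the wrist force passes 120 N, or if a joint passes its speed limit or range.

## Working session

There is one attempt and no reset: what is moved stays moved. The work goes in short steps, Python scripts to look and compute and a tool call to move; the robot and the scene stay as the last step left them, time stands still between calls to the robot, and variables do not carry over. Pictures are saved under pics/ and viewed, and the job is handed in when it is done.

Besides the shell and the picture viewer there is one more tool, called after "Request:" in YAML: its name, and indented under it one key for each argument. carry_out: Moves the arm, as the interface text tells. Its arguments: {"type":"object","properties":{"targets":{"type":"array"},"grip_force":{"type":"number"}},"required":["targets"]}

```bash
mkdir -p pics; ls; python3 - <<'E'
from station import readout,get_image,camera_info,ctrl
import cv2
for n in("side","top"):
    cv2.imwrite(f"pics/{n}0.png",get_image(n)[:,:,::-1]); c=camera_info(n); print(n,c)
s=readout.get_state(); print(s)
E
```

```text
pics
side {'fx': 444.27503919918377, 'fy': 444.27503919918377, 'cx': 284.1088862585738, 'cy': 211.45662499307406, 'R': array([[ 0.99503636,  0.09915172, -0.00846075],
       [ 0.07697212, -0.82075659, -0.56606882],
       [-0.06307091,  0.56260781, -0.82431457]]), 't': array([-0.52582933, -0.1137029 ,  1.07342932])}
top {'fx': 434.62062118400763, 'fy': 434.62062118400763, 'cx': 292.57210173938165, 'cy': 207.35659657340054, 'R': array([[-0.0186715 , -0.99974601, -0.01262089],
       [-0.99720864,  0.01953387, -0.07206493],
       [ 0.07229316,  0.0112401 , -0.99732009]]), 't': array([-0.14070133,  0.53437052,  0.91127729])}
{'clock': 0.1, 'joints': array([-1.31232473e+00,  2.91214199e-01, -1.54007124e-01,  1.12671983e+00,
        2.89984916e-07,  1.43149384e+00]), 'joint_vel': array([-0.00031129, -0.00035967,  0.00022347,  0.00135906, -0.0011522 ,
        0.00028004]), 'joint_efforts': array([-4.27082168e-04, -5.37978065e+01,  3.31917179e+01,  9.43043560e-03,
       -2.06739546e-04, -2.66711146e-05]), 'tool_pos': array([ 0.20327267, -0.48364108,  0.23081112]), 'tcp_rot': array([-3.14143340e+00,  1.13369394e-03, -1.17302216e+00]), 'wrist_force': array([0.74012926, 0.53688576, 0.05922028]), 'moment': array([ 0.00250209, -0.0502593 , -0.01787553]), 'gripper_width': 0.08549423064857913}
```

View pics/side0.png

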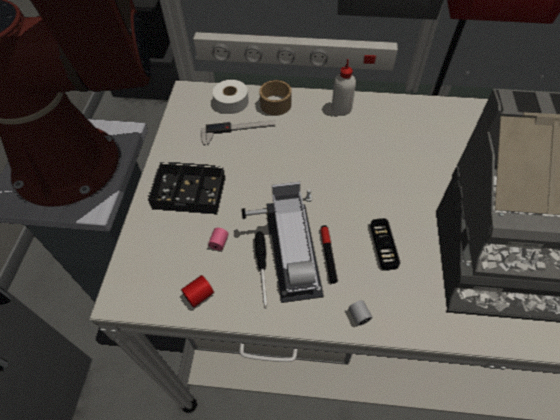

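View pics/top0.png

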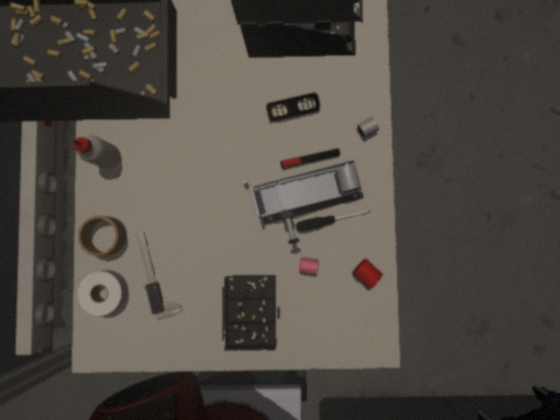

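```bash
python3 - <<'E'
import cv2
a=cv2.imread("pics/top0.png")[130:270,225:400]; cv2.imwrite("pics/topz.png",cv2.resize(a,None,fx=4.5,fy=4.2,interpolation=cv2.INTER_CUBIC)[:600,:800])
a=cv2.imread("pics/side0.png")[170:310,220:360]; cv2.imwrite("pics/sidez.png",cv2.resize(a,None,fx=4,fy=4,interpolation=cv2.INTER_CUBIC))
E
```

```text
(no output)
```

View pics/topz.png

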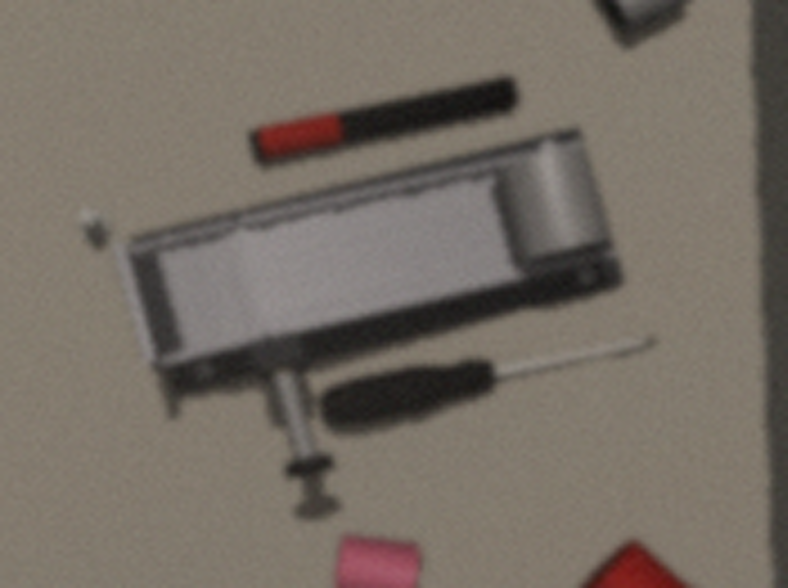

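View pics/sidez.png

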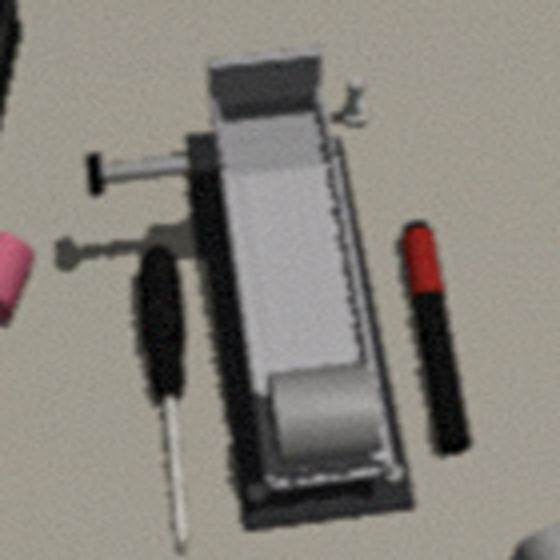

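```bash
cat > h.py <<'E'
import numpy as np
from station import camera_info
def ray(n,u,v):
    c=camera_info(n); R,t=c["R"],c["t"]
    d=R.T@np.array([(u-c["cx"])/c["fx"],(v-c["cy"])/c["fy"],1]); return -R.T@t,d
def onz(n,u,v,z):
    o,d=ray(n,u,v); return o+d*(z-o[2])/d[2]
def tri(a,b):
    A=np.zeros((3,3));y=np.zeros(3)
    for o,d in(a,b):
        d=d/np.linalg.norm(d);P=np.eye(3)-np.outer(d,d);A+=P;y+=P@o
    return np.linalg.solve(A,y)
def proj(n,X):
    c=camera_info(n);p=c["R"]@np.asarray(X)+c["t"];return np.array([c["fx"]*p[0]/p[2]+c["cx"],c["fy"]*p[1]/p[2]+c["cy"]])
T=lambda x,y:(225+x/4.5-.4,130+y/4.2-.4)
S=lambda x,y:(220+x/4-.4,170+y/4-.4)
E
python3 - <<'E'
from h import *
np.set_printoptions(precision=4,suppress=True)
p=lambda *a:print(*a)
p("knob tri",tri(ray("top",*T(308,464)),ray("side",*S(96,174))), "plane",onz("top",*T(308,464),.075),onz("side",*S(96,174),.075))
for n,t,s in(("stopL",(124,243),(322,53)),("stopR",(154,362),(210,61))):
    p(n,tri(ray("top",*T(*t)),ray("side",*S(*s))),onz("top",*T(*t),.085),onz("side",*S(*s),.085))
# roller uphill end corners/downhill outline in top view
for n,t in(("r1",(498,180)),("r2",(525,268)),("r3",(582,140)),("r4",(608,245))):p(n,onz("top",*T(*t),.06))
p("far wall lo",onz("top",*T(580,131),.042),"hi z58",onz("top",*T(133,243),.0585))
p("far wall hump",onz("top",*T(240,215),.065),"floor hump",onz("top",*T(240,225),.055),onz("top",*T(265,340),.055))
p("hump side",onz("side",*S(325,163),.055),onz("side",*S(225,173),.055))
p("rod base",onz("top",*T(285,370),.075),"rod end",onz("top",*T(306,455),.075))
E
```

```text
knob tri [ 0.462  -0.1513  0.0754] plane [ 0.4619 -0.1513  0.075 ] [ 0.4619 -0.151   0.075 ]
stopL [ 0.5689 -0.0716  0.0855] [ 0.5681 -0.0718  0.085 ] [ 0.5698 -0.071   0.085 ]
stopR [ 0.5118 -0.0845  0.0884] [ 0.5113 -0.0844  0.085 ] [ 0.5122 -0.0816  0.085 ]
r1 [ 0.5987 -0.2403  0.06  ]
r2 [ 0.5552 -0.2515  0.06  ]
r3 [ 0.6176 -0.2791  0.06  ]
r4 [ 0.5657 -0.2894  0.06  ]
far wall lo [ 0.6253 -0.2807  0.042 ] hi z58 [ 0.5712 -0.0732  0.0585]
far wall hump [ 0.5832 -0.1226  0.065 ] floor hump [ 0.5796 -0.122   0.055 ] [ 0.5227 -0.1325  0.055 ]
hump side [ 0.5759 -0.1197  0.055 ] [ 0.5247 -0.1308  0.055 ]
rod base [ 0.5069 -0.1418  0.075 ] rod end [ 0.4662 -0.1504  0.075 ]
```

The top view shows the roller at about (347,180) px, the knob at (293,240), and the hump floor line near (280,195). Both views agree with each other. The chute origin is about (0.551, -0.126), and uphill heads at about 103.6°. I'll move above the low end with the fingers shut and the jaw axis across the gutter.

Request:
carry_out:
  targets:
    - {"slide":[5,2.2,0],"rot":[0,0,0.18],"hand":0}
    - {"slide":[10,4.5,0],"rot":[0,0,0.36],"hand":0}
    - {"slide":[15,6.8,0],"rot":[0,0,0.54],"hand":0}
    - {"slide":[20,9,0],"rot":[0,0,0.72],"hand":0}
    - {"slide":[25,11.3,0],"rot":[0,0,0.9],"hand":0}
    - {"slide":[30,13.6,0],"rot":[0,0,1.08],"hand":0}
    - {"slide":[35,16,0],"rot":[0,0,1.25],"hand":0}
    - {"slide":[39.1,17.8,0],"rot":[0,0,1.41],"hand":0}

```text
clock: 1.1
tool_pos: [0.596, -0.3045, 0.2308]
tcp_rot: [-3.141, 0.0, 0.243]
wrist_force: [-0.2, -0.6, -0.3]
gripper_width: -0.0001
```

```bash
python3 - <<'E'
from h import *
from station import readout
np.set_printoptions(precision=4,suppress=True)
s=readout.get_state();print(s["clock"],s["tool_pos"],s["tcp_rot"],s["joints"],s["wrist_force"],s["gripper_width"])
O=np.array([.5507,-.1263]);th=np.radians(103.6);X=np.array([np.cos(th),np.sin(th)]);Y=np.array([-X[1],X[0]])
# reprojection check of model points at original pic
for nm,x,y,z in(("knobc",-2,96,75),("stopL",50,-30,85),("stopR",50,30,85),("humpL",0,-27,55),("humpR",0,27,55),("lowL",-164,-30,42),("rollc",-142,0,57),("gtop",-2,39,85)):
    P=np.r_[O+(x*X+y*Y)/1000,z/1000]; t=proj("top",P);u=proj("side",P)
    print(nm,P,"T",(t-[225,130]+.4)*[4.5,4.2],"S",(u-[220,170]+.4)*4)
E
```

```text
1.1 [ 0.596  -0.3045  0.2308] [-3.141   0.0004  0.2433] [-0.5815  0.5787  0.2949  1.2877  0.0001  0.7459] [-0.2043 -0.6374 -0.3132] -5.7513912200589855e-05
knobc [ 0.4579 -0.1508  0.075 ] T [307.1869 472.6207] S [ 88.1619 173.105 ]
stopL [ 0.5681 -0.0706  0.085 ] T [121.4111 243.0743] S [318.8091  52.2977]
stopR [ 0.5098 -0.0848  0.085 ] T [154.9324 365.1605] S [204.7364  65.4113]
humpL [ 0.5769 -0.12    0.055 ] T [235.5468 230.3624] S [327.0476 163.6242]
humpR [ 0.5245 -0.1326  0.055 ] T [265.1907 336.4376] S [224.0662 175.9304]
lowL [ 0.6184 -0.2786  0.042 ] T [575.9565 144.641 ] S [387.7595 460.0671]
rollc [ 0.5841 -0.2643  0.057 ] T [550.8173 209.4161] S [318.6287 412.428 ]
gtop [ 0.5133 -0.1374  0.085 ] T [274.1623 355.65  ] S [199.4593 148.4801]
```

Request:
carry_out:
  targets:
    - {"slide":[0,0,-3.5],"rot":[0,0,0],"hand":0}
    - {"slide":[0,0,-7],"rot":[0,0,0],"hand":0}
    - {"slide":[0,0,-10.5],"rot":[0,0,0],"hand":0}
    - {"slide":[0,0,-13.5],"rot":[0,0,0],"hand":0}
    - {"slide":[0,0,-16],"rot":[0,0,0],"hand":0}
    - {"slide":[0,0,-17.5],"rot":[0,0,0],"hand":0}
    - {"slide":[0,0,-18],"rot":[0,0,0],"hand":0}
    - {"slide":[0,0,-18],"rot":[0,0,0],"hand":0}

```text
clock: 2.1
tool_pos: [0.5946, -0.3061, 0.0517]
tcp_rot: [3.141, -0.0, 0.237]
wrist_force: [0.5, -0.2, -0.5]
gripper_width: 0.0002
```

```bash
cat > look.py <<'E'
import sys,cv2,numpy as np
from station import readout,get_image
k=sys.argv[1]
a=get_image("top")[:,:,::-1][130:270,225:400];b=get_image("side")[:,:,::-1][150:310,210:370]
a=cv2.resize(a,(400,320),interpolation=cv2.INTER_CUBIC);b=cv2.resize(b,(400,400),interpolation=cv2.INTER_CUBIC)
c=np.zeros((400,800,3),np.uint8);c[:320,:400]=a;c[:,400:]=b;cv2.imwrite(f"pics/l{k}.png",c)
s=readout.get_state();print(s["clock"],s["tool_pos"].round(4),s["tcp_rot"].round(3),s["wrist_force"].round(2))
E
python3 look.py 1
```

```text
2.2 [ 0.595  -0.3064  0.0523] [ 3.14e+00 -1.00e-03  2.37e-01] [-0.19 -0.09 -0.17]
```

View pics/l1.png

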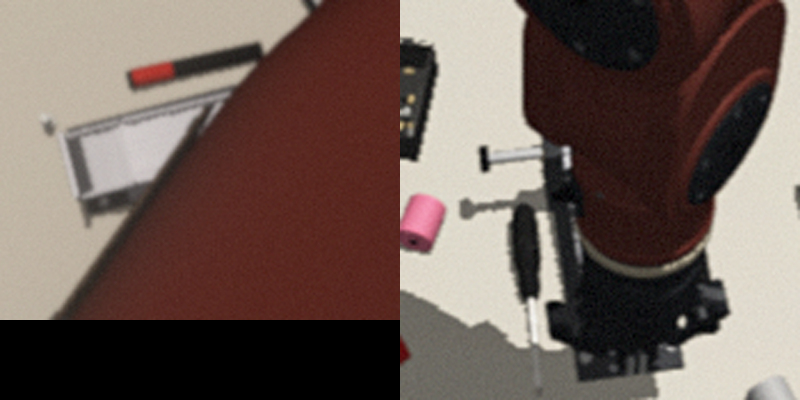

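Fingers are just behind the roller, with the gripper astride the gutter's low end and about 9 mm of gap. I'll start a slow push up the slope.

Request:
carry_out:
  targets:
    - {"slide":[-0.14,0.58,-0.2],"rot":[0,0,0],"hand":0}
    - {"slide":[-0.28,1.17,-0.2],"rot":[0,0,0],"hand":0}
    - {"slide":[-0.47,1.94,-0.1],"rot":[0,0,0],"hand":0}
    - {"slide":[-0.66,2.72,0.0],"rot":[0,0,0],"hand":0}
    - {"slide":[-0.85,3.5,0.15],"rot":[0,0,0],"hand":0}
    - {"slide":[-1.03,4.28,0.25],"rot":[0,0,0],"hand":0}
    - {"slide":[-1.22,5.05,0.35],"rot":[0,0,0],"hand":0}
    - {"slide":[-1.41,5.83,0.5],"rot":[0,0,0],"hand":0}

```text
clock: 3.2
tool_pos: [0.5801, -0.2472, 0.0564]
tcp_rot: [-3.142, 0.0, 0.237]
wrist_force: [-0.1, -1.5, 1.6]
gripper_width: 0.0
```

```bash
python3 look.py 2
```

```text
3.3 [ 0.5799 -0.2465  0.0563] [-3.141  0.     0.238] [-0.39 -0.05  0.59]
```

View pics/l2.png

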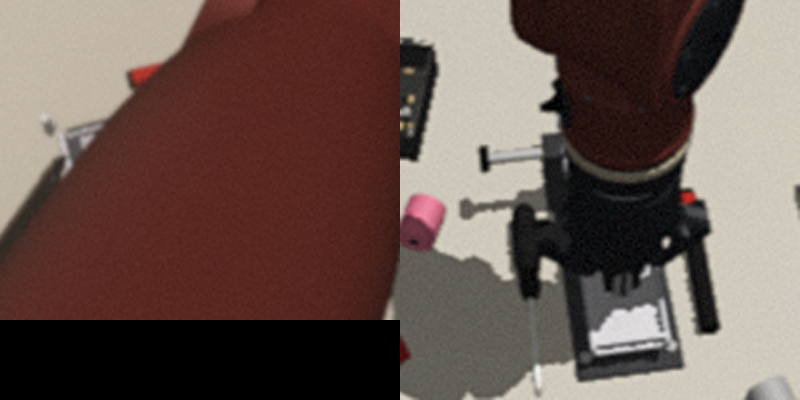

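The low end of the gutter is now empty behind the fingers (side view, about (630,320)), so the roller is moving ahead of them. I'll carry on to just short of the hump.

Request:
carry_out:
  targets:
    - {"slide":[-0.25,1.03,0.15],"rot":[0,0,0],"hand":0}
    - {"slide":[-0.5,2.06,0.3],"rot":[0,0,0],"hand":0}
    - {"slide":[-0.75,3.1,0.45],"rot":[0,0,0],"hand":0}
    - {"slide":[-1.0,4.13,0.6],"rot":[0,0,0],"hand":0}
    - {"slide":[-1.25,5.16,0.75],"rot":[0,0,0],"hand":0}
    - {"slide":[-1.5,6.2,0.9],"rot":[0,0,0],"hand":0}
    - {"slide":[-1.75,7.23,1.05],"rot":[0,0,0],"hand":0}
    - {"slide":[-2.0,8.2,1.2],"rot":[0,0,0],"hand":0}

```text
clock: 4.3
tool_pos: [0.5601, -0.165, 0.0684]
tcp_rot: [-3.142, 0.0, 0.237]
wrist_force: [0.4, -1.7, 1.2]
gripper_width: -0.0001
```

```bash
python3 look.py 3
```

```text
4.4 [ 0.5598 -0.1643  0.0683] [-3.141  0.     0.238] [0.   0.26 0.02]
```

View pics/l3.png

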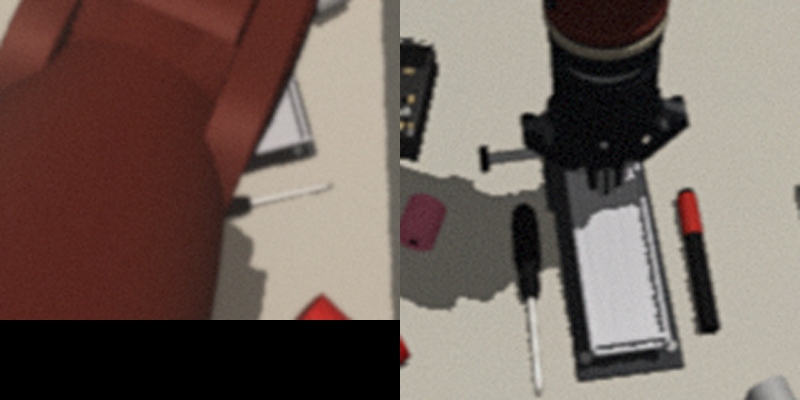

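Request:
carry_out:
  targets:
    - {"slide":[-0.1,0.4,0.1],"rot":[0,0,0],"hand":0}
    - {"slide":[-0.2,0.8,0.15],"rot":[0,0,0],"hand":0}
    - {"slide":[-0.28,1.18,0.2],"rot":[0,0,0],"hand":0}
    - {"slide":[-0.37,1.55,0.2],"rot":[0,0,0],"hand":0}
    - {"slide":[-0.46,1.92,0.2],"rot":[0,0,0],"hand":0}
    - {"slide":[-0.55,2.3,0.2],"rot":[0,0,0],"hand":0}
    - {"slide":[-0.63,2.6,0.2],"rot":[0,0,0],"hand":0}
    - {"slide":[-0.7,2.9,0.2],"rot":[0,0,0],"hand":0}

```text
clock: 5.4
tool_pos: [0.5532, -0.1365, 0.0703]
tcp_rot: [-3.142, 0.0, 0.237]
wrist_force: [0.6, -0.3, -0.7]
gripper_width: -0.0
```

```bash
python3 look.py 4
```

```text
5.5 [ 0.5532 -0.1364  0.0703] [-3.141  0.     0.237] [-0.15 -0.35  0.93]
```

View pics/l4.png

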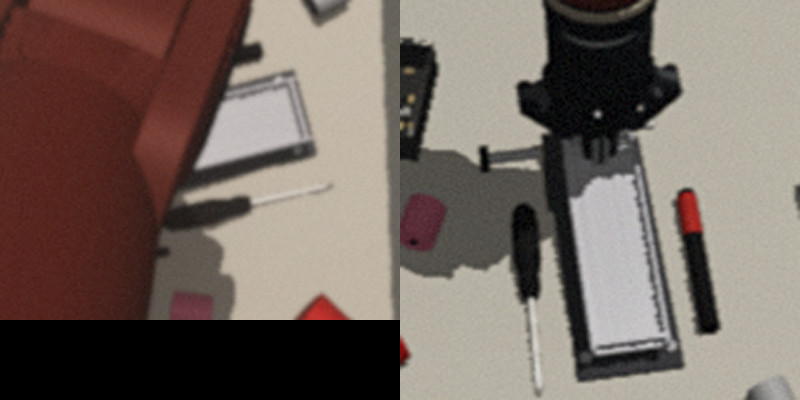

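Request:
carry_out:
  targets:
    - {"slide":[0.35,-1.45,0],"rot":[0,0,0],"hand":0}
    - {"slide":[0.7,-2.9,0],"rot":[0,0,0],"hand":0}
    - {"slide":[0.7,-2.9,4],"rot":[0,0,0],"hand":0}
    - {"slide":[0.7,-2.9,9],"rot":[0,0,0],"hand":0}
    - {"slide":[0,-5,14],"rot":[0,0,0],"hand":0}
    - {"slide":[0,-10,15],"rot":[0,0,0],"hand":0}
    - {"slide":[0,-16,15],"rot":[0,0,0],"hand":0}
    - {"slide":[0,-20,15],"rot":[0,0,0],"hand":0}

```text
clock: 6.5
tool_pos: [0.5528, -0.3406, 0.2205]
tcp_rot: [3.14, -0.0, 0.235]
wrist_force: [0.2, 1.0, -0.1]
gripper_width: 0.0001
```

```bash
python3 look.py 5
```

```text
6.6 [ 0.5524 -0.3421  0.2196] [3.14  0.    0.232] [-0.27  1.89  0.16]
```

View pics/l5.png

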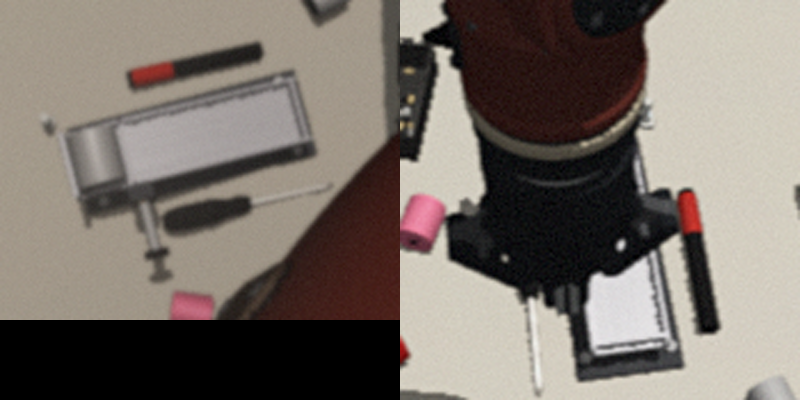

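The roller sits against the end stop in the top view, spanning about (72–125, 120–190) in the crop. The knob and the loose things haven't moved. Next I go outside the knob and turn the tool 90°.

Request:
carry_out:
  targets:
    - {"slide":[-2,2,0],"rot":[0,0,0.18],"hand":0}
    - {"slide":[-4.5,4.5,0],"rot":[0,0,0.36],"hand":0}
    - {"slide":[-7,8,0],"rot":[0,0,0.54],"hand":0}
    - {"slide":[-9,12,0],"rot":[0,0,0.72],"hand":0}
    - {"slide":[-11,15,0],"rot":[0,0,0.9],"hand":0}
    - {"slide":[-12.2,18.4,0],"rot":[0,0,1.08],"hand":0}
    - {"slide":[-12.2,18.4,0],"rot":[0,0,1.26],"hand":0}
    - {"slide":[-12.2,18.4,0],"rot":[0,0,1.43],"hand":0}

```text
clock: 7.6
tool_pos: [0.4312, -0.1524, 0.2207]
tcp_rot: [3.141, 0.0, 1.673]
wrist_force: [0.8, -0.1, -0.6]
gripper_width: 0.0002
```

Request:
carry_out:
  targets:
    - {"slide":[0,0,-2],"rot":[0,0,0.14],"hand":0}
    - {"slide":[0,0,-5],"rot":[0,0,0.14],"hand":0}
    - {"slide":[0,0,-8],"rot":[0,0,0.14],"hand":0}
    - {"slide":[0,0,-10],"rot":[0,0,0.14],"hand":0}
    - {"slide":[0,0,-10],"rot":[0,0,0.14],"hand":0}
    - {"slide":[0,0,-10],"rot":[0,0,0.14],"hand":0}
    - {"slide":[0,0,-10],"rot":[0,0,0.14],"hand":0}
    - {"slide":[0,0,-10],"rot":[0,0,0.14],"hand":0}

```text
clock: 8.6
tool_pos: [0.4317, -0.1529, 0.1209]
tcp_rot: [3.141, 0.001, 1.807]
wrist_force: [-0.3, -0.3, 1.1]
gripper_width: 0.0
```

```bash
python3 look.py 6
```

```text
8.7 [ 0.4315 -0.1528  0.1207] [3.141e+00 1.000e-03 1.807e+00] [ 0.12 -0.61 -0.39]
```

View pics/l6.png

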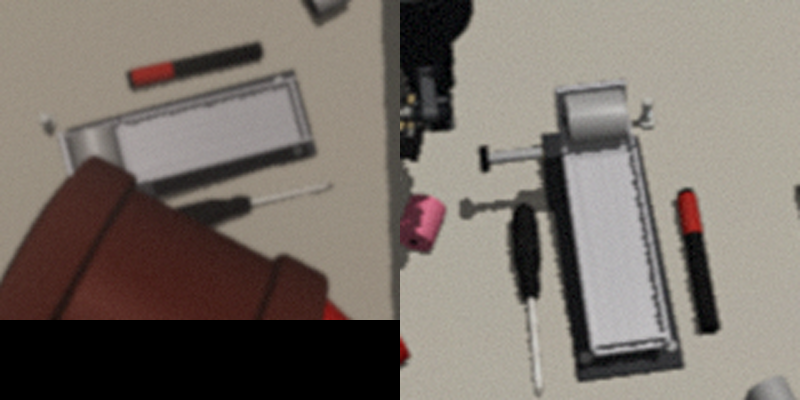

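Request:
carry_out:
  targets:
    - {"slide":[0.1,-0.4,-1.5],"rot":[0,0,0],"hand":0}
    - {"slide":[0.1,-0.4,-3],"rot":[0,0,0],"hand":0}
    - {"slide":[0.1,-0.4,-4.5],"rot":[0,0,0],"hand":0}
    - {"slide":[0.1,-0.4,-5.4],"rot":[0,0,0],"hand":0}
    - {"slide":[0.1,-0.4,-5.4],"rot":[0,0,0],"hand":0}
    - {"slide":[0.1,-0.4,-5.4],"rot":[0,0,0],"hand":0}
    - {"slide":[0.1,-0.4,-5.4],"rot":[0,0,0],"hand":0}
    - {"slide":[0.1,-0.4,-5.4],"rot":[0,0,0],"hand":0}

```text
clock: 9.7
tool_pos: [0.4325, -0.1568, 0.0666]
tcp_rot: [3.141, 0.0, 1.807]
wrist_force: [0.1, 0.2, 0.3]
gripper_width: -0.0001
```

```bash
python3 look.py 7
```

```text
9.8 [ 0.4324 -0.1568  0.0665] [3.141 0.    1.807] [ 0.49 -0.51  0.07]
```

View pics/l7.png

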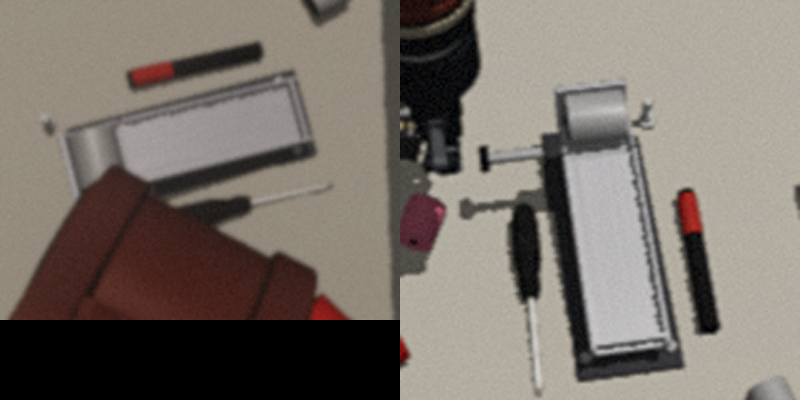

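The fingertips at (445,165) in the side crop line up with the knob at (484,158). Pushing the first 40 mm.

Request:
carry_out:
  targets:
    - {"slide":[0.49,0.12,0],"rot":[0,0,0],"hand":0}
    - {"slide":[0.97,0.24,0],"rot":[0,0,0],"hand":0}
    - {"slide":[1.46,0.35,0],"rot":[0,0,0],"hand":0}
    - {"slide":[1.94,0.47,0],"rot":[0,0,0],"hand":0}
    - {"slide":[2.43,0.59,0],"rot":[0,0,0],"hand":0}
    - {"slide":[2.92,0.7,0],"rot":[0,0,0],"hand":0}
    - {"slide":[3.4,0.82,0],"rot":[0,0,0],"hand":0}
    - {"slide":[3.89,0.94,0],"rot":[0,0,0],"hand":0}

```text
clock: 10.8
tool_pos: [0.4714, -0.1472, 0.0663]
tcp_rot: [-3.141, -0.0, 1.807]
wrist_force: [-1.5, -0.8, 0.8]
gripper_width: 0.0001
```

```bash
python3 look.py 8
```

```text
10.9 [ 0.4718 -0.1471  0.0663] [ 3.141 -0.     1.807] [ 0.12 -0.1  -0.59]
```

View pics/l8.png

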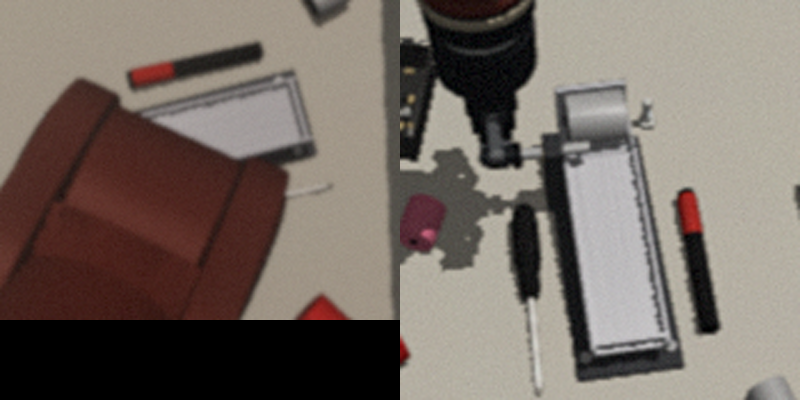

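The rod now crosses behind the roller, with its tip at about (588,148). I'll push the rest slowly and watch the force.

Request:
carry_out:
  targets:
    - {"slide":[0.29,0.07,0],"rot":[0,0,0],"hand":0}
    - {"slide":[0.58,0.14,0],"rot":[0,0,0],"hand":0}
    - {"slide":[0.87,0.21,0],"rot":[0,0,0],"hand":0}
    - {"slide":[1.1,0.27,0],"rot":[0,0,0],"hand":0}
    - {"slide":[1.26,0.3,0],"rot":[0,0,0],"hand":0}
    - {"slide":[1.4,0.34,0],"rot":[0,0,0],"hand":0}
    - {"slide":[1.5,0.36,0],"rot":[0,0,0],"hand":0}
    - {"slide":[1.55,0.37,0],"rot":[0,0,0],"hand":0}

```text
clock: 11.9
tool_pos: [0.4866, -0.1435, 0.0662]
tcp_rot: [-3.141, -0.0, 1.807]
wrist_force: [-1.8, 1.4, -0.3]
gripper_width: 0.0001
```

```bash
python3 look.py 9
```

```text
12.0 [ 0.4867 -0.1435  0.0663] [ 3.142 -0.     1.807] [-1.27  1.69 -0.16]
```

View pics/l9.png

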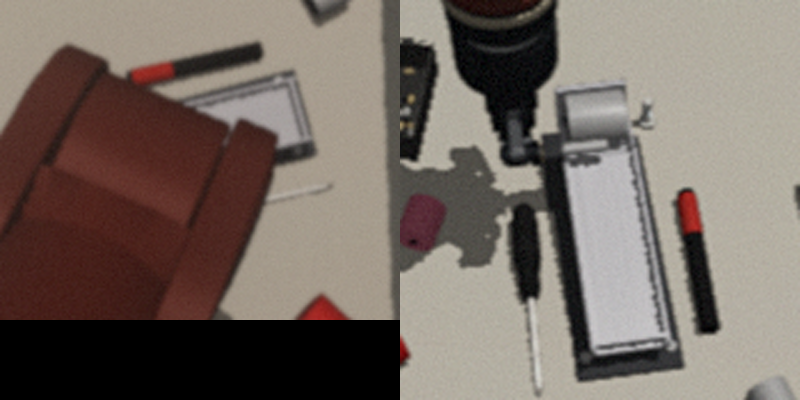

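Request:
carry_out:
  targets:
    - {"slide":[0.05,0.01,0],"rot":[0,0,0],"hand":0}
    - {"slide":[0.1,0.02,0],"rot":[0,0,0],"hand":0}
    - {"slide":[0.15,0.04,0],"rot":[0,0,0],"hand":0}
    - {"slide":[0.2,0.05,0],"rot":[0,0,0],"hand":0}
    - {"slide":[0.2,0.05,0],"rot":[0,0,0],"hand":0}
    - {"slide":[0.2,0.05,0],"rot":[0,0,0],"hand":0}
    - {"slide":[0.2,0.05,0],"rot":[0,0,0],"hand":0}
    - {"slide":[0.2,0.05,0],"rot":[0,0,0],"hand":0}

```text
clock: 13.0
tool_pos: [0.4879, -0.1432, 0.0662]
tcp_rot: [-3.14, 0.0, 1.807]
wrist_force: [-5.9, -0.4, 3.1]
gripper_width: 0.0001
```

Request:
carry_out:
  targets:
    - {"slide":[0.05,0.01,0],"rot":[0,0,0],"hand":0}
    - {"slide":[0.1,0.02,0],"rot":[0,0,0],"hand":0}
    - {"slide":[0.15,0.04,0],"rot":[0,0,0],"hand":0}
    - {"slide":[0.2,0.05,0],"rot":[0,0,0],"hand":0}
    - {"slide":[0.2,0.05,0],"rot":[0,0,0],"hand":0}
    - {"slide":[0.2,0.05,0],"rot":[0,0,0],"hand":0}
    - {"slide":[0.2,0.05,0],"rot":[0,0,0],"hand":0}
    - {"slide":[0.2,0.05,0],"rot":[0,0,0],"hand":0}

```text
clock: 14.0
tool_pos: [0.4879, -0.1432, 0.0661]
tcp_rot: [-3.136, 0.0, 1.806]
wrist_force: [-13.5, -4.1, 8.5]
gripper_width: -0.0002
```

The force rises with no further travel, so that is a hard stop. I'll back off straight outward, go up, and then check.

Request:
carry_out:
  targets:
    - {"slide":[-1.5,-0.36,0],"rot":[0,0,0],"hand":0}
    - {"slide":[-4,-1,0],"rot":[0,0,0],"hand":0}
    - {"slide":[-6,-1.5,3],"rot":[0,0,0],"hand":0}
    - {"slide":[-8,-2,8],"rot":[0,0,0],"hand":0}
    - {"slide":[-9,-4,13],"rot":[0,0,0],"hand":0}
    - {"slide":[-10,-8,16],"rot":[0,0,0],"hand":0}
    - {"slide":[-12,-12,16],"rot":[0,0,0],"hand":0}
    - {"slide":[-13,-17,16],"rot":[0,0,0],"hand":0}

```text
clock: 15.0
tool_pos: [0.3603, -0.314, 0.2272]
tcp_rot: [3.14, 0.002, 1.807]
wrist_force: [-0.1, 0.0, -0.3]
gripper_width: 0.0001
```

```bash
python3 look.py 10
```

```text
15.1 [ 0.3601 -0.3171  0.2266] [3.141e+00 3.000e-03 1.803e+00] [ 0.13  0.69 -0.76]
```

View pics/l10.png

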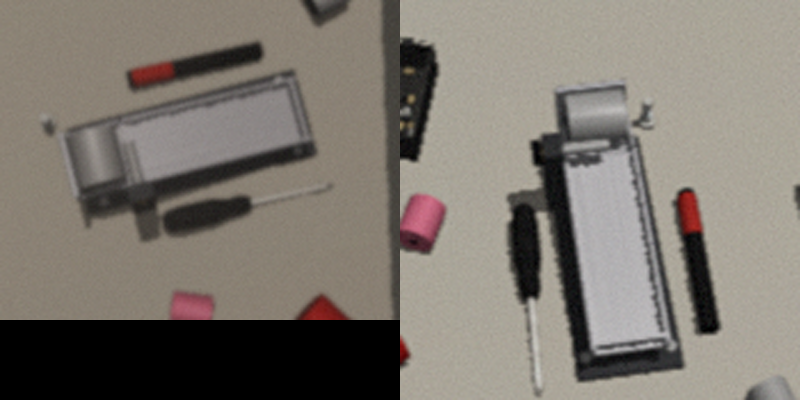

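```bash
python3 - <<'E'
from h import *
from station import get_image
import cv2
O=np.array([.552,-.126]);th=np.radians(103.6);X=np.array([np.cos(th),np.sin(th)]);Y=np.array([-X[1],X[0]])
b=get_image("side")[:,:,::-1]; a=cv2.resize(b[175:235,245:325],None,fx=8,fy=8,interpolation=cv2.INTER_CUBIC).copy()
for x,y,z,c in((-2,56,75,(0,0,255)),(-2,48,75,(0,255,0)),(-2,-7,75,(255,0,0)),(28,0,95,(0,255,255))):
    p=proj("side",np.r_[O+(x*X+y*Y)/1000,z/1000]);q=((p-[245,175]+.5)*8).astype(int);print(y,q);cv2.circle(a,tuple(map(int,q)),4,c,-1)
cv2.imwrite("pics/fin.png",a)
E
```

```text
56 [139 287]
48 [171 284]
-7 [385 258]
0 [341 121]
```

View pics/fin.png

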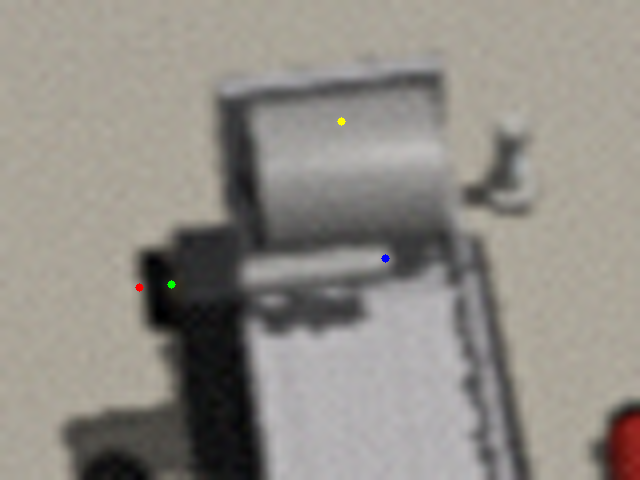

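The knob's outer face (x≈142 px) and the rod tip (x≈390 px) both fall on the fully-home predictions (139 and 385). The roller is flat against the stop plate. Handing in.

```bash
python3 -c "
from station import ctrl
print(ctrl.job_done())"
```

```text
the job is handed in; nothing more can be done
None
```

The roller is against the end stop and the keeper rod is fully home behind it. I handed the job in at about 15 s of the 51 s allowed. `job_done()` gives no verdict, so these results rest on my own checks.

- **What I did:** I pushed the roller up the slope and over the hump with the shut fingertips, without lifting it. It settled against the stop. I then backed away, turned the tool 90° and pushed the keeper knob in until it stopped moving. At that hard stop the wrist force rose to about 16 N.
- **Roller:** before and after the keeper push, the pictures show it square against the end stop.
- **Keeper:** the knob face and rod tip appear within about 1 px (about 1–2 mm) of where they should be when fully home.
- **Screwdriver, marker and bolt:** they look unmoved in the last views, and the bolt is still upright. I compared these by eye and did not measure them.
- **Robot:** it stands clear of everything.
- **Disagreements:** my measurements of the gutter's position differed by 2–3 mm and its direction by 1–2°. This didn't affect the result. No check failed.

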